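Wind and start the clockwork timer beside the comal

TASK

Get the tortilla timer going: first move the square plastic keeper that crowds its key and set it down, without dropping it, upright and wholly on the round cork mat. Then wind the wing key clockwise by repeated part turns until it is fully wound at its stop, and only then push the start slide fully over, away from the dial side. Leave everything else on the counter where it is.

Things in the scene. Friction and masses are not known exactly. Their poses are not given: they have to be found in the camera images.
- timer: Clockwork kitchen timer, a dark steel block stuck down by its rubber foot (cannot be moved), 90 mm in its x, 120 mm in its y, top at 55 mm height. Origin: centre of its underside; z up. At yaw 0 its dial faces the robot (-x). The wing key rises from the top at its (0, -35) mm, the start slide at its y = +38 mm.
- key_grip (a point): Middle of the brass wing key (25 mm above the timer's top, 80 mm above the table), on its vertical turning axis. The wing is an upright flat two-lobed plate 44 mm long in this point's x, 10 mm thick in its y, from 10 to 38 mm above the timer's top; it turns with the key.
- key (a joint): Angle the key is wound, rad; grows clockwise seen from above; starts between 0.1 and 1.4; a firm stop at 4.2 is fully wound. A mainspring (0.01 N m per rad) pulls it back but an internal brake (0.07 N m) holds it where it is let go, so it can be wound in several part turns. The wing lies along the timer's x at 0.
- start_grip (a point): Middle of the start slide's white upright tab, on the timer's top: 14 mm in the timer's x, 26 mm in its y, top 27 mm above the timer's top; this point is 15 mm above the timer's top. Axes as the timer's. Moves with the tab.
- start (a joint): Travel of the start slide in m: 0 (stopped, towards the dial side) to 0.026 (fully over, running), along the timer's +x. Takes about 1.5 N and stays where it is left.
- keeper: Closed white plastic food keeper with grey lid, an upright square box 54 x 54 mm, 85 mm high, about 0.15 to 0.31 kg; lid cannot come off. Origin: centre of its underside, z up, sides along its x and y. At the start it stands on the table some 4 mm from the timer's -y side, next to the key, nearly square to the timer.
- mat: Round cork mat fixed to the table, 130 mm across, 5 mm thick; origin: centre of its underside.
- bowl: Bystander, to be left alone: terracotta bowl, 120 mm across the rim, 50 mm high. Origin at its underside.
- jar: Bystander, to be left alone: clear glass jar with steel cap, 60 mm across, 120 mm high. Origin at its underside.
- bottle: Bystander, to be left alone: green glass oil bottle, 60 mm across, 200 mm high. Origin at its underside.
- tin: Bystander, to be left alone: round metal spice tin, 52 mm across, 75 mm high. Origin at its underside.
- tongs: Bystander, to be left alone: stainless tongs lying flat, 240 mm long along their x, 65 mm wide, 14 mm high, origin near mid length. Origin at its underside.
- brush: Bystander, to be left alone: brush lying flat along its x, 220 mm long. Origin at its underside.
Not all that is in view belongs to the job. What is meant by the timer is not pink, and is the smaller of those in its own colour.

How it is judged (in metres and radians):
On the way, in this order (a step that is already met when the one before it is completed fails the run):
1. the keeper stands upright on the cork mat, let go (horizontal distance between keeper and mat below 0.034 m and angle between keeper's own z axis and vertical below 0.08 rad and height (world z) of keeper between 0.003 and 0.009 m and contact force between the fingers and keeper below 0.2 N and linear speed of keeper below 0.03 m/s), for 0.2 s.
2. the key is wound to its stop (value of joint key above 4 rad), for 0.2 s.
3. the start slide is pushed fully over (value of joint start above 0.021 m), for 0.2 s.
At the end, for the whole second after the job is handed in: The keeper stands released, at rest and upright (within 0.08 rad) on the cork mat, its centre within 34 mm of the mat's centre; the key is wound past 4.0 rad (stop at 4.2) and the start slide is over by more than 21 of its 26 mm (all of step 1 and value of joint key above 4 rad and value of joint start above 0.021 m and angular speed of keeper below 0.1 rad/s); the robot touches nothing.
It fails at once if the keeper is tipped over (angle between keeper's own z axis and vertical above 0.5 rad).
It fails at once if the keeper is dropped (falls freely, faster than 0.45 m/s) (contact force between the fingers and keeper below 0.05 N and linear speed of keeper above 0.45 m/s).
It fails at once if a bystander is moved by more than 30 mm (distance of any of bowl, jar, bottle, tin, tongs, brush from where it was at the start of the episode above 0.03 m).
It also fails if it takes over 72 s, if anything falls off the work surface, if the arm or the gripper's body presses on something with over 40 N, if the wrist force passes 120 N, or if a joint passes its speed limit or range.

ROBOT

A 6-joint arm with a two-finger parallel gripper is mounted at the origin on the work surface. World frame = base frame: x ahead of the robot, y to its left, z up, the work surface at z = 0. Lengths are in mm, angles in rad, forces in N, time in s.
With the tool pointing down it reaches from about 350 to 875 mm from the base axis. Payload 4.2 kg.
Tool frame: the origin (TCP) lies where the fingers leave the gripper's body, on its centre line; the fingertips stand ahead of it and the grasp point (between the pads) lies 54 mm ahead of it (arm.nose_length is the z of the fingertips in the tool frame, in mm); z points along the fingers, x is the direction in which the jaws open and shut, and the axes are right-handed (so a half turn about z gives the same grasp; the last joint's range is limited). The gripper opens to 85 mm and grips with 20 to 120 N. Pads are 22 mm wide; open, the fingers measure 114 mm over their backs; the gripper's body (76 mm by 85 mm) begins 54 mm behind the grasp point. The pads swing forward as they close: fully open they stand 13 mm farther back than shut.
Start: joints at [1.583, 0.385, 0.008, 0, -1.194, -0.259], TCP at [152.657, 606.049, 303.912] pointing down, gripper open.
Joint ranges: [-3.14, 3.14], [-1.21, 2.06], [-1.07, 1.41], [-3.16, 2.05], [-2.99, -0.16], [-3.1, 3.1]. Speed limits (rad/s): [2.79, 2.79, 3.14, 3.14, 3.14, 3.14].

INTERFACE

Orientations are given as a unit quaternion [x, y, z, w].
In Python, from bench import arm, imaging, job_done gives the robot as it stands.
- The arm moves only by the shell command python3 -m crank 'ROWS' [OPENING]. ROWS is a JSON object of lists of equal length, an entry for each row: "delta_pos": the shift along the tool's x, y, z in m, a list of three; "twist": the turn about the tool's z in rad. In form: {"delta_pos": [[tx, ty, tz], ...], "twist": [twist, ...]}. A call has 1 to 8 rows; each row shifts and turns the commanded pose from where the row before left it, along the tool's axes as they then stand; what a row does not reach is not made up. A row lasts 1/12 s, in which the tool goes at most 41.7 mm and 7.16 degrees, less where a joint would pass 70% of its speed; a pose out of reach is approached as far as the arm can. A call is refused whole if a number of a shift passes 0.0417 or a number of a turn 0.125, either way. A call with a gripper value outside its range is refused whole. OPENING is the opening, from 0 (shut) to 1 (fully open), set as the call begins (- or left out, the last holds). The fingers move at their own pace and stop on an object; the grip force is fixed at half the most. Time passes only in rows, so rows that do not move let the fingers close. It gives the time, the measured TCP pose, the force and the opening at its end, in the units of the state.
- arm.read_state(): the state, without advancing time (a new reading comes with each control period).
- imaging.get_image(name): name is "side" or "top"; returns (picture, depth): 384x512x3 uint8, blue, green, red; 384x512 float32, mm along the optical axis (not along the pixel's ray), 0 where there is no reading.
- imaging.camera_model(name): a dict with "vfov" (degrees; the focal length in pixels is half the picture's height over the tangent of half this angle, whatever the lens; pixels are square), "cx", "cy" (the principal point, pixels), "T" (4x4, takes a point from camera to world coordinates). Camera axes: x right, y up, looking along -z (the intrinsics and any distortion apply to the point x, -y, -z); pixel columns grow to the right and rows downward; lengths in mm; the calibration is good to about 2 mm. A picture is of the moment at which its call begins. camera_model takes no time and is no camera call.
- job_done(): hands the job in, once; it reports no verdict.
The state is a dict: "clock": time; "joints": joint angles; "joint_vel": joint speeds; "joint_efforts": joint torques, N m; "position": TCP position; "ee_rot": TCP orientation; "contact_force": force on the tool from outside, world axes, zero at the start; "wrist_torque": the same for the moment, N m; "gripper_width": finger opening in mm.
Only numpy, scipy, OpenCV 4.12 (cv2) and the standard library are available. Lean on these libraries where they do the work, as an engineer would, in place of code of your own. Each camera call takes 0.05 s, during which the arm holds its last target.

## Working session

There is one attempt and no reset: what is moved stays moved. The work goes in short steps, Python scripts to look and compute and a shell command to move; the robot and the scene stay as the last step left them, time stands still between calls to the robot, and variables do not carry over. Pictures are saved under pics/ and viewed, and the job is handed in when it is done.

```bash
ls; mkdir -p pics; python3 - <<'E'
from bench import arm, imaging
import cv2,json
print(arm.read_state(), arm.nose_length)
for n in("side","top"):
    p,d=imaging.get_image(n); cv2.imwrite(f"pics/{n}0.png",p); import numpy as np; np.save(f"{n}0d.npy",d)
    print(n,imaging.camera_model(n))
E
```

```text
pics
{'clock': 0.0, 'joints': array([ 1.58255540e+00,  3.85536666e-01,  6.59596183e-03, -5.01819444e-04,
       -1.19399385e+00, -2.58650530e-01]), 'joint_vel': array([-1.17798007e-04,  3.53044498e-04,  1.04638615e-04,  2.59385930e-04,
       -1.65524652e-04,  4.96336323e-05]), 'joint_efforts': array([-3.64905418e-04, -3.92283833e+01,  1.88392246e+01,  4.18583527e+00,
       -4.69696926e-03, -3.74851680e-06]), 'position': array([152.58394203, 605.63565725, 302.82131251]), 'ee_rot': array([-6.14584702e-01,  7.88850079e-01, -7.09808916e-04, -8.32804246e-04]), 'contact_force': array([-0.35461403, -0.70886753, -0.2992029 ]), 'wrist_torque': array([-0.00504404,  0.00866069,  0.00053923]), 'gripper_width': 85.47425309991667} 72.6
side {'vfov': 47.950245044360805, 'cx': 258.06541363143845, 'cy': 189.41885409647907, 'T': array([[ 9.72017273e-01,  1.67103772e-01, -1.65102245e-01,
         3.50010663e+02],
       [-2.34543779e-01,  7.29569856e-01, -6.42430573e-01,
        -7.13368759e+02],
       [ 1.31010487e-02,  6.63177318e-01,  7.48347652e-01,
         8.92707232e+02],
       [ 0.00000000e+00,  0.00000000e+00,  0.00000000e+00,
         1.00000000e+00]])}
top {'vfov': 57.206386037924915, 'cx': 250.36721068779525, 'cy': 189.6608734299458, 'T': array([[-1.62935327e-02,  9.94195248e-01, -1.06350034e-01,
         4.43872831e+02],
       [-9.99831180e-01, -1.71040017e-02, -6.71306962e-03,
        -7.03654797e+00],
       [-8.49311307e-03,  1.06222700e-01,  9.94306092e-01,
         8.36699896e+02],
       [ 0.00000000e+00,  0.00000000e+00,  0.00000000e+00,
         1.00000000e+00]])}
```

View pics/side0.png

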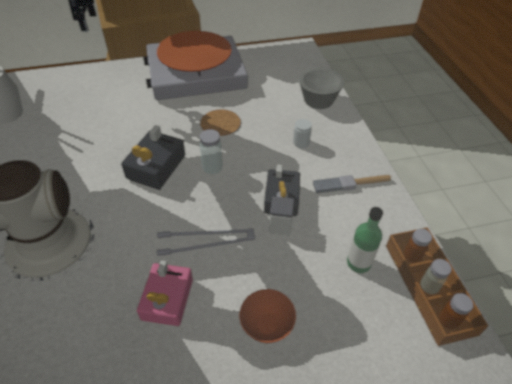

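View pics/top0.png

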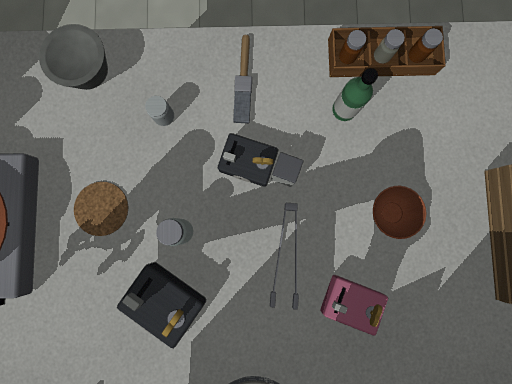

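Candidates in the top picture: pink timer (355,305) is ruled out by colour. The large dark timer is at (162,305), and the smaller dark timer at (248,160) has the grey-lidded keeper beside it at (287,168), so I choose the small one. The cork mat is at (101,208). Next is an enlarged crop to check this.

```bash
cat > h.py <<'E'
import numpy as np, cv2
from bench import arm, imaging
def cam(n):
    m=imaging.camera_model(n); return m, 192/np.tan(np.radians(m['vfov'])/2)
def pz(n,u,v,z):
    m,f=cam(n);T=np.array(m['T']); r=T[:3,:3]@np.array([(u-m['cx'])/f,-(v-m['cy'])/f,-1]); o=T[:3,3]
    return o+r*(z-o[2])/r[2]
def pd(n,u,v,d):
    m,f=cam(n);T=np.array(m['T']); return T[:3,:3]@(d*np.array([(u-m['cx'])/f,-(v-m['cy'])/f,-1]))+T[:3,3]
def proj(n,p):
    m,f=cam(n);T=np.array(m['T']); c=T[:3,:3].T@(np.array(p)-T[:3,3]); return m['cx']+f*c[0]/-c[2], m['cy']-f*c[1]/-c[2]
def crop(p,u0,v0,w,h,s,name):
    c=p[v0:v0+h,u0:u0+w]; cv2.imwrite(name,cv2.resize(c,None,fx=s,fy=s,interpolation=cv2.INTER_CUBIC))
E
python3 - <<'E'
from h import *
p=cv2.imread('pics/top0.png');d=np.load('top0d.npy')
crop(p,205,120,110,80,7,'pics/c0.png')
crop(cv2.imread('pics/side0.png'),240,155,80,90,6,'pics/c1.png')
for u,v in[(248,160),(240,175),(225,162),(290,165),(287,170),(101,208),(60,250),(330,230),(264,161),(230,157)]: print(u,v,d[v,u],pd('top',u,v,d[v,u]).round(1))
ds=np.load('side0d.npy')
for u,v in[(283,205),(282,210),(270,200),(221,122),(330,280)]: print(u,v,ds[v,u],pd('side',u,v,ds[v,u]).round(1))
E
```

```text
248 160 792.60077 [594.6   2.5  55.7]
240 175 792.5433 [561.3  21.1  52.4]
225 162 793.8223 [591.2  54.4  54.5]
290 165 759.2095 [576.1 -88.3  86.7]
287 170 760.61615 [565.7 -81.8  84.3]
101 208 835.1837 [495.2 353.5   4.7]
60 250 832.3247 [397.9 450.9  -2.2]
330 230 827.6255 [ 434.6 -187.     2.1]
264 161 757.78564 [585.3 -32.3  89.5]
230 157 767.8896 [597.1  41.3  81.1]
283 205 1048.5847 [575.7 -81.5  83.7]
282 210 1032.1061 [567.8 -99.6  88.5]
270 200 1093.2668 [555.4 -37.7  57.2]
221 122 1377.6139 [498.4 356.3   2.9]
330 280 1008.18536 [ 6.444e+02 -2.594e+02  2.000e-01]
```

View pics/c0.png

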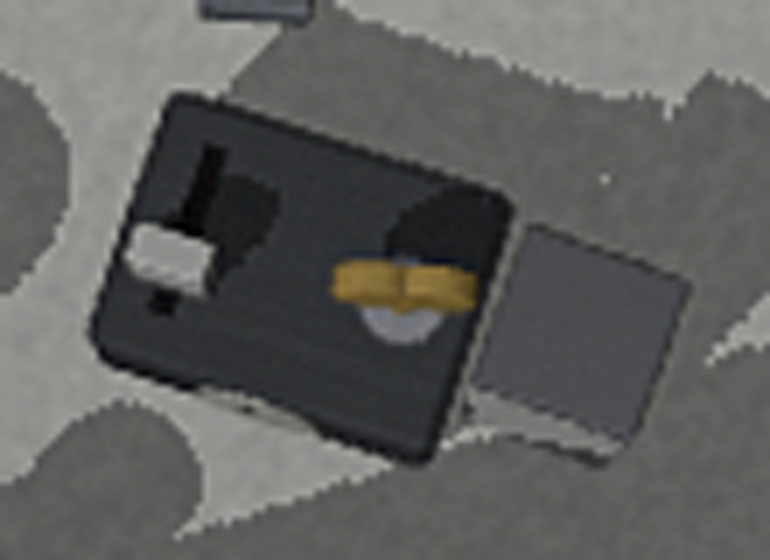

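View pics/c1.png

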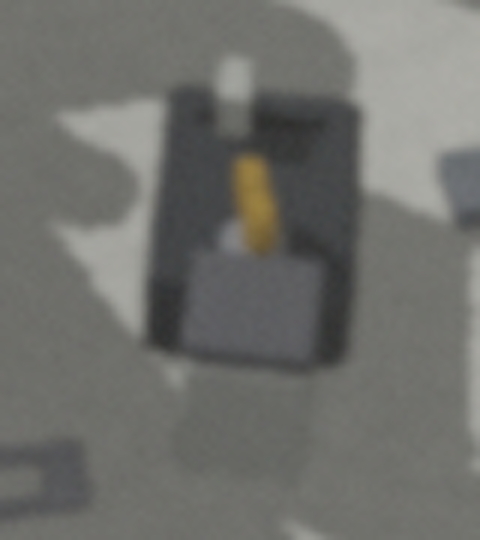

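```bash
python3 - <<'E'
from h import *
def c(pts,z): return np.array([pz('top',205+u/7,120+v/7,z) for u,v in pts])
t=c([(168,93),(514,193),(428,466),(90,345)],55)[:,:2]
k=c([(532,225),(692,285),(628,445),(470,380)],85)[:,:2]
for n,q in(('timer',t),('keeper',k)):
    print(n,q.round(1).tolist(),'ctr',q.mean(0).round(1),'sides',np.linalg.norm(np.roll(q,-1,0)-q,axis=1).round(1))
    # y axis: from right edge to left edge ; 
    e=(q[0]+q[3]-q[1]-q[2]); x=(q[0]+q[1]-q[2]-q[3])
    print('yaw from y',np.arctan2(-e[0],e[1]).round(3),'from x',np.arctan2(x[1],x[0]).round(3))
w=c([(332,283),(478,288)],93)[:,:2]; print('wing',w,w.mean(0),np.linalg.norm(w[0]-w[1]))
print('tab',c([(170,256)],82))
# mat fit
p=cv2.imread('pics/top0.png');hsv=cv2.cvtColor(p,cv2.COLOR_BGR2HSV)
m=((hsv[...,1]>80)&(hsv[...,0]<25)).astype(np.uint8); m[:,:60]=0;m[:,140:]=0;m[:170]=0;m[260:]=0
v,u=np.nonzero(m);print(len(u),u.min(),u.max(),v.min(),v.max())
print('mat',pz('top',(u.min()+u.max())/2,(v.min()+v.max())/2,5),pz('top',u.mean(),v.mean(),5),pz('top',u.min(),208,5),pz('top',u.max(),208,5))
E
```

```text
timer [[657.2, 44.7], [622.0, -66.7], [533.8, -37.1], [574.8, 70.6]] ctr [597.    2.9] sides [116.8  93.1 115.2  86.3]
yaw from y -0.334 from x -0.315
keeper [[605.0, -69.8], [585.3, -118.7], [535.8, -97.5], [556.8, -49.4]] ctr [570.7 -83.8] sides [52.8 53.8 52.4 52.3]
yaw from y -0.398 from x -0.402
wing [[586.33938305  -7.45936537]
 [583.98697448 -52.09261482]] [585.16317876 -29.7759901 ] 44.6951986617157
tab [[597.87572061  42.80152427  82.        ]]
2294 74 127 182 235
mat [494.03281191 354.55600892   5.        ] [494.33991699 354.56389688   5.        ] [496.27641877 417.68454225   5.        ] [494.16301214 291.57733332   5.        ]
```

The crop shows the wing key at about (262,160), the slide tab at (229,156) towards the dial side, and the keeper lid centre at (288,167). The solved geometry agrees with the given sizes:
- **Timer:** centre (597,3), yaw -0.325.
- **Key:** axis about (585.5,-30), wound about 1.30.
- **Keeper:** centre (571,-84), yaw -0.40, gap to the timer about 4 mm.
- **Mat:** centre (494,354.5).

First I turn the tool to line the jaws up with the keeper's x.

```bash
cat >> h.py <<'E'
from scipy.spatial.transform import Rotation as R
def go(target, ang=None, z=None):
    """print shift in tool axes (m) to bring TCP to target, and twist to bring tool x to world angle ang (mod pi)"""
    s=arm.read_state(); M=R.from_quat(s['ee_rot']).as_matrix(); p=np.array(s['position'])
    a=np.arctan2(M[1,0],M[0,0]); print('t',round(s['clock'],2),'pos',p.round(1),'ang',a.round(3),'q',s['joints'].round(2),'F',s['contact_force'].round(1),'w',round(s['gripper_width'],1),'tilt',M[2,2].round(4))
    if target is not None: print('shift mm',(M.T@(np.array(target)-p)).round(1))
    if ang is not None: print('twist',((a-ang+np.pi/2)%np.pi-np.pi/2).round(3), 'pre-twist shift above; post-twist:', end=' ')
    if ang is not None and target is not None:
        tw=(a-ang+np.pi/2)%np.pi-np.pi/2; M2=M@R.from_euler('z',tw).as_matrix(); print((M2.T@(np.array(target)-p)).round(1))
E
python3 -m crank '{"delta_pos":[[0,0,0],[0,0,0],[0,0,0],[0,0,0],[0,0,0],[0,0,0],[0,0,0]],"twist":[0.123,0.123,0.123,0.123,0.123,0.123,0.123]}' 1
python3 -m crank '{"delta_pos":[[0,0,0],[0,0,0],[0,0,0],[0,0,0],[0,0,0],[0,0,0],[0,0,0],[0,0,0]],"twist":[0.123,0.123,0.123,0.123,0.123,0.123,0.123,0]}'
python3 -c "
from h import *
go([571,-84,300],-0.40)"
```

```text
clock: 0.68
position: [152.6, 605.8, 303.2]
ee_rot: [-0.226, 0.974, -0.001, -0.0]
contact_force: [0.4, 0.1, -0.1]
gripper_width: 85.3
clock: 1.35
position: [152.6, 605.8, 303.3]
ee_rot: [0.199, 0.98, -0.001, 0.0]
contact_force: [0.1, -0.5, 0.3]
gripper_width: 85.4
t 1.35 pos [152.6 605.8 303.3] ang 2.741 q [ 1.58  0.39  0.01 -0.   -1.19 -1.98] F [ 0.1 -0.5  0.3] w 85.4 tilt -1.0
shift mm [-654.1 -472.3    4. ]
twist -0.0 pre-twist shift above; post-twist: [-654.  -472.4    4. ]
```

```bash
for i in 1 2 3; do :; done
python3 -m crank '{"delta_pos":[[-0.027,-0.0195,0],[-0.027,-0.0195,0],[-0.027,-0.0195,0],[-0.027,-0.0195,0],[-0.027,-0.0195,0],[-0.027,-0.0195,0],[-0.027,-0.0195,0],[-0.027,-0.0195,0]],"twist":[0,0,0,0,0,0,0,0]}' | head -2
python3 -m crank '{"delta_pos":[[-0.027,-0.0195,0],[-0.027,-0.0195,0],[-0.027,-0.0195,0],[-0.027,-0.0195,0],[-0.027,-0.0195,0],[-0.027,-0.0195,0],[-0.027,-0.0195,0],[-0.027,-0.0195,0]],"twist":[0,0,0,0,0,0,0,0]}' |head -2
python3 -m crank '{"delta_pos":[[-0.027,-0.0195,0],[-0.027,-0.0195,0],[-0.027,-0.0195,0],[-0.027,-0.0195,0],[-0.027,-0.0195,0],[-0.027,-0.0195,0],[-0.027,-0.0195,0],[0,0,0]],"twist":[0,0,0,0,0,0,0,0]}' |head -2
python3 -c "
from h import *
go([571,-84,200],-0.40)
p,d=imaging.get_image('side');cv2.imwrite('pics/s1.png',p)"
```

```text
clock: 2.02
position: [291.8, 376.8, 303.8]
clock: 2.68
position: [430.3, 149.4, 304.0]
clock: 3.35
position: [553.3, -51.9, 303.0]
t 3.35 pos [553.3 -51.9 303. ] ang 2.742 q [ 0.2   0.27 -0.17  0.   -1.14 -0.6 ] F [-0.  -0.1  0.4] w 85.6 tilt -1.0
shift mm [-28.8 -22.5 103.1]
twist 0.001 pre-twist shift above; post-twist: [-28.8 -22.5 103.1]
```

View pics/s1.png

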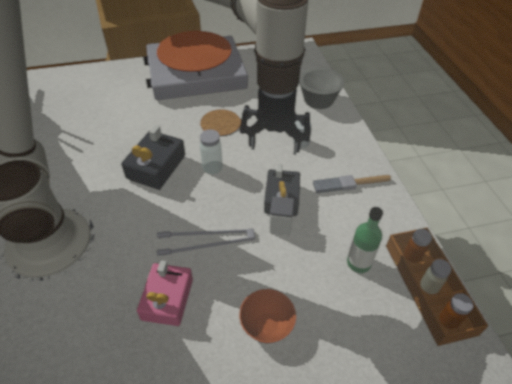

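The gripper is over the counter near (275,125), clear of everything. Now over the keeper and down.

```bash
python3 -m crank '{"delta_pos":[[-0.0145,-0.0112,0.02],[-0.0145,-0.0113,0.03],[0,0,0.03],[0,0,0.02],[0,0,0],[0,0,0]],"twist":[0,0,0,0,0,0]}' | head -2
python3 -c "
from h import *
go([571,-84,116],-0.40)
p,d=imaging.get_image('top');cv2.imwrite('pics/t2.png',p[60:260,150:400].repeat(3,0).repeat(3,1))
p,d=imaging.get_image('side');cv2.imwrite('pics/s2.png',p[80:280,180:400].repeat(3,0).repeat(3,1))"
```

```text
clock: 3.9
position: [568.8, -79.6, 203.4]
t 3.9 pos [568.8 -79.6 203.4] ang 2.746 q [ 0.14  0.39 -0.26  0.   -0.93 -0.54] F [-0.4 -0.4  0.2] w 85.3 tilt -1.0
shift mm [-3.9 -3.1 87.4]
twist 0.005 pre-twist shift above; post-twist: [-3.9 -3.  87.4]
```

View pics/s2.png

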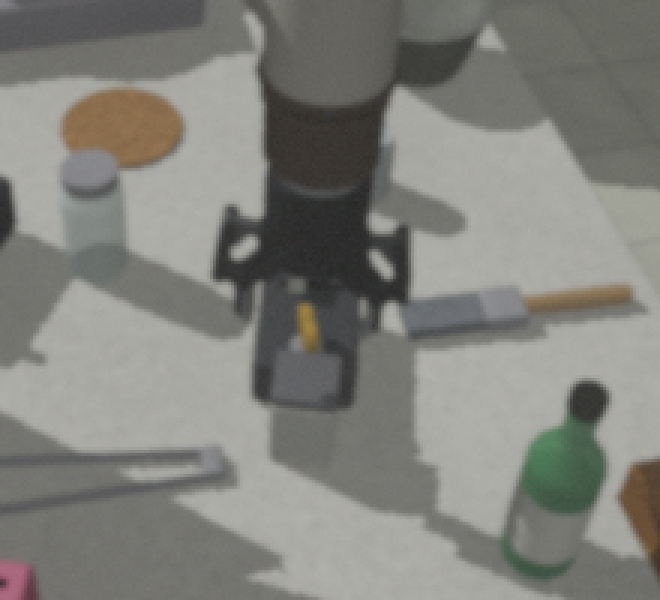

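View pics/t2.png

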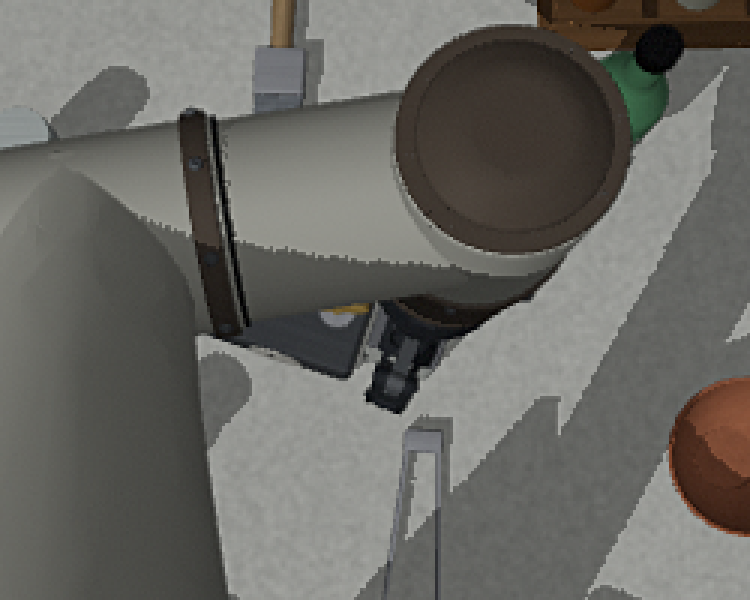

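The fingers straddle the keeper as intended, at (240,290) and (375,300) in the side crop. The dial-side finger is clear of the tongs. Descending.

```bash
python3 -m crank '{"delta_pos":[[-0.002,-0.002,0.025],[-0.002,-0.001,0.025],[0,0,0.02],[0,0,0.017],[0,0,0],[0,0,0]],"twist":[0,0,0,0,0,0]}' 
python3 -c "
from h import *
go([571,-84,116],-0.40)
p,d=imaging.get_image('side');cv2.imwrite('pics/s3.png',p[80:280,180:400].repeat(3,0).repeat(3,1))"
```

```text
clock: 4.5
position: [572.6, -84.1, 118.1]
ee_rot: [0.197, 0.98, 0.0, 0.001]
contact_force: [0.5, 0.5, 0.4]
gripper_width: 85.5
t 4.5 pos [572.6 -84.1 118.1] ang 2.745 q [ 0.13  0.5  -0.33  0.   -0.74 -0.53] F [0.5 0.5 0.4] w 85.5 tilt -1.0
shift mm [ 1.5 -0.5  2.1]
twist 0.003 pre-twist shift above; post-twist: [ 1.5 -0.6  2.1]
```

View pics/s3.png

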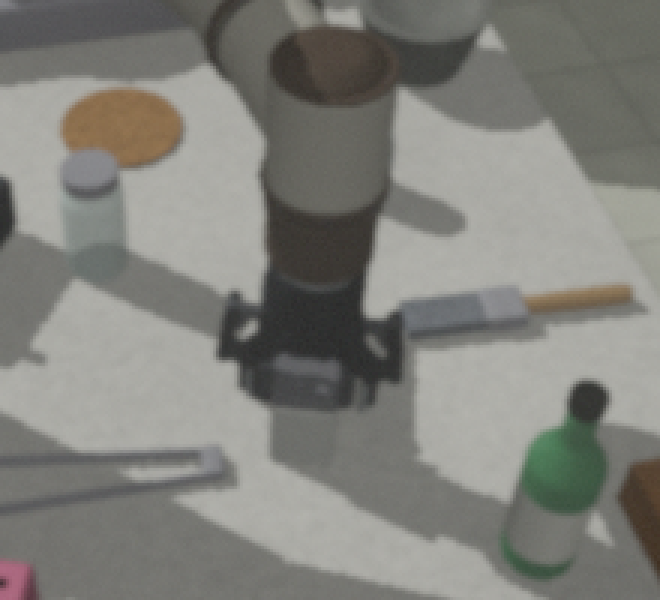

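```bash
python3 -m crank '{"delta_pos":[[0.0015,0,0.008],[0,0,0]],"twist":[0,0]}' |head -2
python3 -m crank '{"delta_pos":[[0,0,0],[0,0,0],[0,0,0],[0,0,0],[0,0,0],[0,0,0],[0,0,0],[0,0,0]],"twist":[0,0,0,0,0,0,0,0]}' 0
python3 -m crank '{"delta_pos":[[0,0,-0.004],[0,0,-0.006],[0,0,-0.01],[0,0,-0.01],[0,0,-0.01],[0,0,-0.01],[0,0,0],[0,0,0]],"twist":[0,0,0,0,0,0,0,0]}' 
python3 -c "
from h import *
go([571,-84,116],-0.40)
p,d=imaging.get_image('side');cv2.imwrite('pics/s4.png',p[80:280,180:400].repeat(3,0).repeat(3,1))"
```

```text
clock: 4.72
position: [570.4, -83.5, 109.4]
clock: 5.38
position: [571.2, -83.8, 109.8]
ee_rot: [0.197, 0.98, 0.0, 0.001]
contact_force: [0.5, 0.3, 5.1]
gripper_width: 53.6
clock: 6.05
position: [570.8, -83.7, 160.0]
ee_rot: [0.198, 0.98, 0.0, 0.001]
contact_force: [0.4, -0.3, -2.9]
gripper_width: 53.2
t 6.05 pos [570.8 -83.7 160. ] ang 2.743 q [ 0.13  0.45 -0.3  -0.   -0.83 -0.53] F [ 0.4 -0.3 -2.9] w 53.2 tilt -1.0
shift mm [-0.3 -0.2 44. ]
twist 0.002 pre-twist shift above; post-twist: [-0.3 -0.2 44. ]
```

View pics/s4.png

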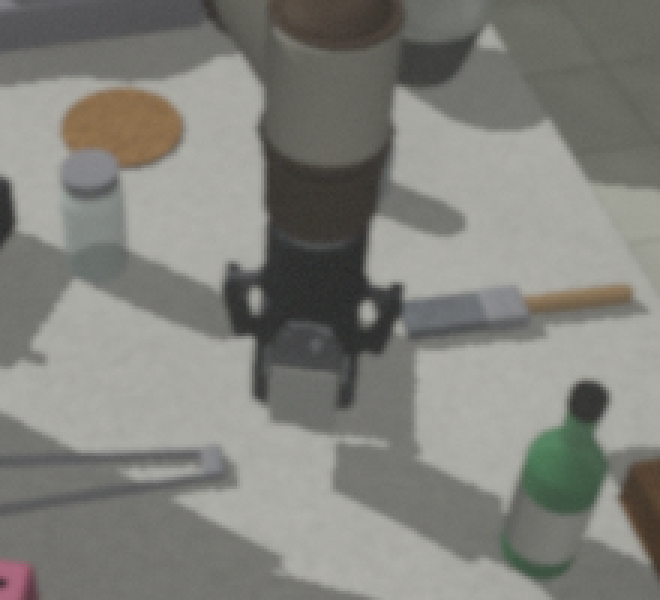

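```bash
python3 -m crank '{"delta_pos":[[0,0,-0.015],[0,0,-0.02],[0,0,-0.02],[0,0,-0.02],[0,0,-0.02],[0,0,-0.01],[0,0,0]],"twist":[0,0,0,0,0,0,0]}'
python3 -c "
from h import *
go([494,354.5,260])
print(pz('top',170,232,120),pz('top',158,106,75))"
```

```text
clock: 6.68
position: [571.3, -83.8, 266.0]
ee_rot: [0.198, 0.98, 0.0, 0.002]
contact_force: [0.5, -0.9, -1.8]
gripper_width: 53.5
t 6.68 pos [571.3 -83.8 266. ] ang 2.744 q [ 0.13  0.33 -0.17  0.   -1.06 -0.53] F [ 0.5 -0.9 -1.8] w 53.5 tilt -1.0
shift mm [241.1 374.1   5.7]
[437.11444262 161.93717403 120.        ] [717.12686954 201.68381752  75.        ]
```

```bash
python3 -m crank '{"delta_pos":[[0.008,0.012,0],[0.014,0.022,0],[0.016,0.025,0],[0.016,0.025,0],[0.016,0.025,0],[0.016,0.025,0],[0.016,0.025,0],[0.016,0.025,0]],"twist":[0,0,0,0,0,0,0,0]}'|head -2
python3 -m crank '{"delta_pos":[[0.016,0.025,0],[0.016,0.025,0],[0.016,0.025,0],[0.016,0.025,0],[0.016,0.025,0],[0.012,0.018,0],[0.006,0.009,0],[0,0,0]],"twist":[0,0,0,0,0,0,0,0]}'|head -2
python3 -c "
from h import *
go([494,354.5,200])"
```

```text
clock: 7.35
position: [531.7, 132.7, 261.9]
clock: 8.02
position: [500.7, 311.4, 261.8]
t 8.02 pos [500.7 311.4 261.8] ang 2.746 q [ 0.83  0.36 -0.14 -0.   -1.07 -1.23] F [-0.2 -0.3 -1.9] w 53.4 tilt -1.0
shift mm [22.7 37.4 61.8]
```

```bash
python3 -m crank '{"delta_pos":[[0.007,0.012,0.01],[0.008,0.013,0.02],[0.007,0.012,0.02],[0,0,0.02],[0,0,0.02],[0,0,0.02],[0,0,0.01],[0,0,0]],"twist":[0,0,0,0,0,0,0,0]}'|head -2
python3 -c "
from h import *
go([494,354.5,115])
p,d=imaging.get_image('side');cv2.imwrite('pics/s5.png',p[30:180,120:320].repeat(3,0).repeat(3,1))"
```

```text
clock: 8.68
position: [494.5, 350.3, 140.3]
t 8.68 pos [494.5 350.3 140.3] ang 2.742 q [ 0.88  0.51 -0.24 -0.   -0.83 -1.28] F [-0.3 -0.5 -2.2] w 53.6 tilt -1.0
shift mm [ 2.1  3.9 25.3]
```

View pics/s5.png

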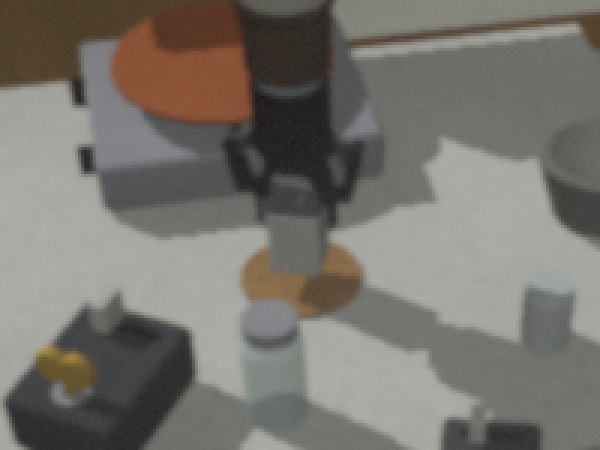

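The keeper hangs over the middle of the mat, with its bottom at about (297,270) in the crop. Lowering gently.

```bash
python3 -m crank '{"delta_pos":[[0.002,0.003,0.006],[0,0.001,0.006],[0,0,0.005],[0,0,0.003],[0,0,0.002],[0,0,0],[0,0,0]],"twist":[0,0,0,0,0,0,0]}'
python3 -m crank '{"delta_pos":[[0,0,0.0015],[0,0,0],[0,0,0]],"twist":[0,0,0]}'
```

```text
clock: 9.32
position: [495.4, 356.8, 122.0]
ee_rot: [0.198, 0.98, 0.0, 0.0]
contact_force: [-0.5, 0.5, -2.8]
gripper_width: 53.6
clock: 9.57
position: [495.3, 356.8, 120.5]
ee_rot: [0.198, 0.98, 0.0, 0.0]
contact_force: [-0.4, 0.6, -2.1]
gripper_width: 53.5
```

```bash
python3 -m crank '{"delta_pos":[[0,-0.002,0.0015],[0,0,0.0015],[0,0,0.0],[0,0,0]],"twist":[0,0,0,0]}'
python3 -m crank '{"delta_pos":[[0,0,0.001],[0,0,0.001],[0,0,0.0],[0,0,0]],"twist":[0,0,0,0]}'
```

```text
clock: 9.9
position: [494.5, 354.8, 117.3]
ee_rot: [0.198, 0.98, -0.0, -0.0]
contact_force: [-0.6, 0.0, -1.5]
gripper_width: 53.5
clock: 10.23
position: [494.5, 354.9, 115.3]
ee_rot: [0.198, 0.98, -0.0, -0.0]
contact_force: [0.2, -0.1, -2.1]
gripper_width: 53.5
```

```bash
python3 -m crank '{"delta_pos":[[0,0,0.0007],[0,0,0],[0,0,0]],"twist":[0,0,0]}' 
python3 -m crank '{"delta_pos":[[0,0,0.0007],[0,0,0],[0,0,0]],"twist":[0,0,0]}' 

```

```text
clock: 10.48
position: [494.6, 355.0, 114.8]
ee_rot: [0.198, 0.98, 0.0, 0.0]
contact_force: [0.1, -0.9, -1.6]
gripper_width: 53.4
clock: 10.73
position: [494.6, 355.0, 114.8]
ee_rot: [0.198, 0.98, 0.0, 0.0]
contact_force: [-2.3, -1.1, 5.1]
gripper_width: 53.6
```

Contact is felt (+5 N, z stopped at 114.8). Releasing, then rising.

```bash
python3 -m crank '{"delta_pos":[[0,0,0],[0,0,0],[0,0,0],[0,0,0],[0,0,0],[0,0,0],[0,0,0]],"twist":[0,0,0,0,0,0,0]}' 1
python3 -m crank '{"delta_pos":[[0,0,-0.01],[0,0,-0.02],[0,0,-0.03],[0,0,-0.03],[0,0,-0.03],[0,0,-0.03],[0,0,-0.02],[0,0,0]],"twist":[0,0,0,0,0,0,0,0]}'
python3 -c "
from h import *
go([585.5,-30,260])
p,d=imaging.get_image('side');cv2.imwrite('pics/s6.png',p[30:180,120:320].repeat(3,0).repeat(3,1))
p,d=imaging.get_image('top');cv2.imwrite('pics/t6.png',p);np.save('t6.npy',d)"
```

```text
clock: 11.32
position: [494.6, 354.9, 113.9]
ee_rot: [0.198, 0.98, -0.0, -0.0]
contact_force: [-0.1, -0.0, -0.3]
gripper_width: 85.8
clock: 11.98
position: [496.1, 356.1, 291.0]
ee_rot: [0.197, 0.98, 0.005, 0.004]
contact_force: [0.1, 0.7, 0.8]
gripper_width: 85.3
t 11.98 pos [496.1 356.1 291. ] ang 2.745 q [ 0.89  0.36 -0.06  0.   -1.14 -1.29] F [0.1 0.7 0.8] w 85.3 tilt -0.9999
shift mm [-231.6 -321.8   28.7]
```

View pics/s6.png

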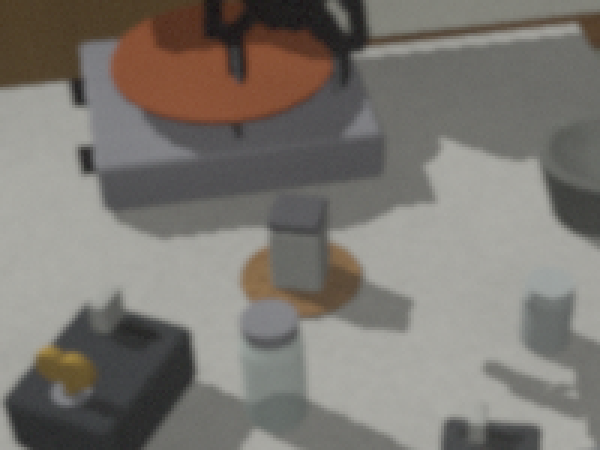

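View pics/t6.png

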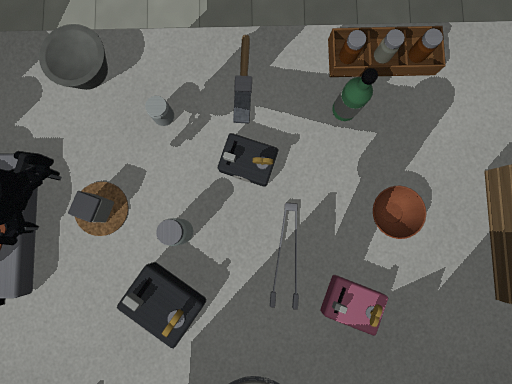

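The keeper stands upright on the mat at (86,206) in the top view, and the key area at (262,160) is now free. Moving over the key.

```bash
python3 -c "
from h import *
print(pz('top',86,206,90))
p=cv2.imread('pics/t6.png');crop(p,205,120,110,80,7,'pics/c6.png')"
python3 -m crank '{"delta_pos":[[-0.012,-0.017,0],[-0.019,-0.026,0],[-0.019,-0.026,0],[-0.019,-0.026,0],[-0.019,-0.026,0],[-0.019,-0.026,0],[-0.019,-0.026,0],[-0.019,-0.026,0]],"twist":[0,0,0,0,0,0,0,0]}' 0.6|head -2
python3 -m crank '{"delta_pos":[[-0.019,-0.026,0.005],[-0.019,-0.026,0.01],[-0.019,-0.026,0.01],[-0.019,-0.026,0],[-0.011,-0.018,0],[0,0,0],[0,0,0]],"twist":[0,0,0,0,0,0,0]}'|head -2
python3 -m crank '{"delta_pos":[[0,0,0],[0,0,0],[0,0,0],[0,0,0]],"twist":[-0.12,-0.12,-0.105,0]}'|head -2
python3 -c "
from h import *
go([585.5,-30,200],-0.053)"
```

```text
[494.75573641 348.7606766   90.        ]
clock: 12.75
position: [550.5, 113.5, 282.6]
clock: 13.33
position: [583.4, -32.1, 257.5]
clock: 13.67
position: [583.5, -29.8, 258.4]
t 13.67 pos [583.5 -29.8 258.4] ang 3.092 q [ 0.23  0.35 -0.16 -0.   -1.06 -0.28] F [ 0.5 -1.   0.1] w 51.1 tilt -1.0
shift mm [-2.1 -0.1 58.4]
twist 0.003 pre-twist shift above; post-twist: [-2.1 -0.1 58.4]
```

View pics/c6.png

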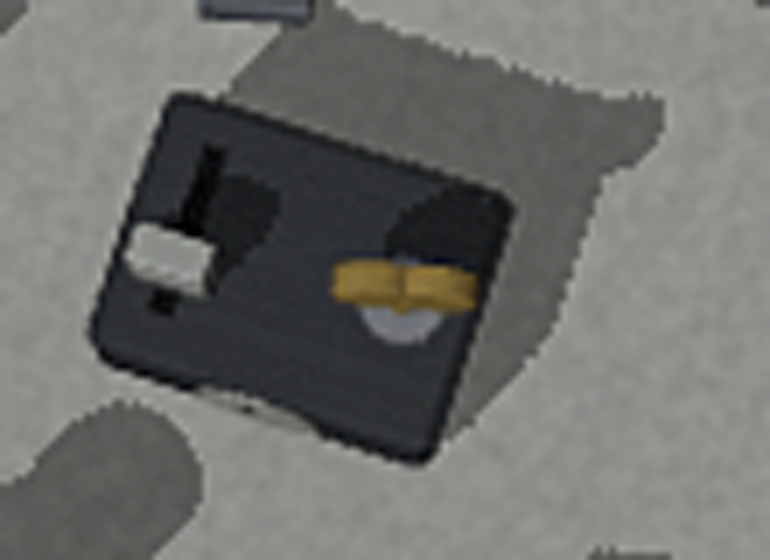

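The key is unchanged (wing at about (262,160), spanning crop x 332–478). Descending to it.

```bash
python3 -m crank '{"delta_pos":[[-0.002,0,0.02],[0,0,0.03],[0,0,0.025],[0,0,0.02],[0,0,0.015],[0,0,0.01],[0,0,0],[0,0,0]],"twist":[0,0,0,0,0,0,0,0]}'
python3 -c "
from h import *
go([585.5,-30,138],-0.053)
p,d=imaging.get_image('side');cv2.imwrite('pics/s7.png',p[130:250,220:350].repeat(5,0).repeat(5,1)[:600])"
```

```text
clock: 14.33
position: [586.1, -30.5, 138.9]
ee_rot: [0.027, 1.0, -0.0, -0.0]
contact_force: [0.1, 0.4, 0.1]
gripper_width: 51.0
t 14.33 pos [586.1 -30.5 138.9] ang 3.088 q [ 0.22  0.49 -0.29  0.   -0.79 -0.28] F [0.1 0.4 0.1] w 51.0 tilt -1.0
shift mm [0.6 0.5 0.9]
twist -0.0 pre-twist shift above; post-twist: [0.6 0.5 0.9]
```

View pics/s7.png

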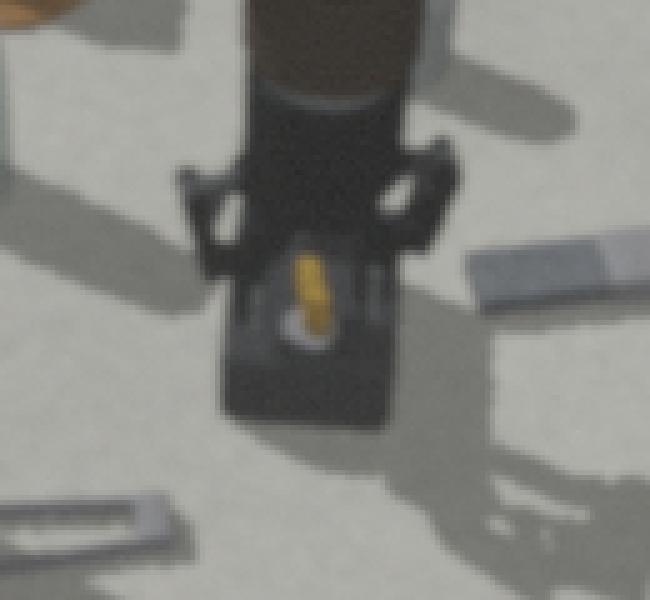

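The fingers straddle the wing, which sits at (312,290) in the crop between fingers at about 255 and 375. Closing.

```bash
python3 -m crank '{"delta_pos":[[0.0005,0.0005,0.001],[0,0,0],[0,0,0],[0,0,0],[0,0,0],[0,0,0],[0,0,0],[0,0,0]],"twist":[0,0,0,0,0,0,0,0]}' 0
python3 -c "
from h import *
go([585.5,-30,138],-0.053);print(arm.read_state()['wrist_torque'].round(2))"
```

```text
clock: 15.05
position: [587.8, -30.2, 139.3]
ee_rot: [0.026, 1.0, 0.0, 0.003]
contact_force: [5.2, 0.1, -1.1]
gripper_width: 8.7
t 15.05 pos [587.8 -30.2 139.3] ang 3.089 q [ 0.22  0.49 -0.29  0.   -0.79 -0.28] F [ 5.2  0.1 -1.1] w 8.7 tilt -1.0
shift mm [2.3 0.1 1.3]
twist 0.0 pre-twist shift above; post-twist: [2.3 0.1 1.3]
[-0.04 -1.28 -0.07]
```

```bash
python3 -m crank '{"delta_pos":[[-0.0025,0,0.001],[0,0,0],[0,0,0]],"twist":[0,0,0]}'
python3 -m crank '{"delta_pos":[[0,0,0],[0,0,0],[0,0,0],[0,0,0],[0,0,0],[0,0,0],[0,0,0],[0,0,0]],"twist":[0.06,0.1,0.1,0.1,0.1,0.1,0.1,0]}'
python3 -c "
from h import *
go([588,-30,138]);print(arm.read_state()['wrist_torque'].round(2))"
```

```text
clock: 15.3
position: [588.3, -30.2, 139.2]
ee_rot: [0.026, 1.0, 0.0, 0.001]
contact_force: [-1.8, 2.3, 9.5]
gripper_width: 9.0
clock: 15.97
position: [587.7, -30.0, 139.2]
ee_rot: [0.35, 0.937, 0.0, -0.0]
contact_force: [-3.7, 4.1, 10.7]
gripper_width: 8.9
t 15.97 pos [587.7 -30.  139.2] ang 2.426 q [ 0.22  0.49 -0.29 -0.   -0.8  -0.94] F [-3.7  4.1 10.7] w 8.9 tilt -1.0
shift mm [-0.2  0.2  1.2]
[ 1.19  1.13 -0.09]
```

```bash
python3 -m crank '{"delta_pos":[[0,0,-0.001],[0,0,0],[0,0,0],[0,0,0],[0,0,0],[0,0,0],[0,0,0],[0,0,0]],"twist":[0.1,0.12,0.12,0.12,0.12,0.12,0.1,0]}'
python3 -c "
from h import *
go([588,-30,138]);print(arm.read_state()['wrist_torque'].round(2))"
```

```text
clock: 16.63
position: [587.4, -29.3, 139.3]
ee_rot: [0.688, 0.726, 0.0, -0.001]
contact_force: [-3.5, 6.2, 6.1]
gripper_width: 8.7
t 16.63 pos [587.4 -29.3 139.3] ang 1.625 q [ 0.22  0.49 -0.29 -0.   -0.8  -1.74] F [-3.5  6.2  6.1] w 8.7 tilt -1.0
shift mm [-0.8  0.6  1.3]
[ 2.    0.94 -0.05]
```

Key is now about 2.76. Opening, turning back, and re-gripping.

```bash
python3 -m crank '{"delta_pos":[[0.002,-0.001,0],[0,0,0],[0,0,0],[0,0,0],[0,0,0],[0,0,0]],"twist":[0,0,0,0,0,0]}' 0.65
python3 -m crank '{"delta_pos":[[0,0,0],[0,0,0],[0,0,0],[0,0,0],[0,0,0],[0,0,0],[0,0,0]],"twist":[-0.12,-0.12,-0.12,-0.12,-0.12,-0.12,-0.12]}'
python3 -m crank '{"delta_pos":[[0,0,0],[0,0,0],[0,0,0],[0,0,0],[0,0,0],[0,0,0],[0,0,0]],"twist":[-0.12,-0.12,-0.12,-0.12,-0.12,0,0]}'
python3 -c "
from h import *
go([587.5,-29.3,138],1.625+1.57)
p,d=imaging.get_image('side');cv2.imwrite('pics/s8.png',p[130:250,220:350].repeat(5,0).repeat(5,1)[:600])"
```

```text
clock: 17.13
position: [586.8, -28.9, 137.8]
ee_rot: [0.686, 0.727, -0.0, -0.0]
contact_force: [-0.7, -0.6, 1.0]
gripper_width: 55.4
clock: 17.72
position: [586.9, -28.9, 137.9]
ee_rot: [0.327, 0.945, -0.0, -0.0]
contact_force: [-0.4, -0.0, 0.3]
gripper_width: 55.3
clock: 18.3
position: [586.9, -28.8, 137.9]
ee_rot: [0.038, 0.999, -0.0, -0.0]
contact_force: [0.7, 0.5, 0.3]
gripper_width: 55.2
t 18.3 pos [586.9 -28.8 137.9] ang 3.065 q [ 0.23  0.49 -0.29  0.   -0.79 -0.3 ] F [0.7 0.5 0.3] w 55.2 tilt -1.0
shift mm [-0.6 -0.4 -0.1]
twist -0.13 pre-twist shift above; post-twist: [-0.6 -0.5 -0.1]
```

View pics/s8.png

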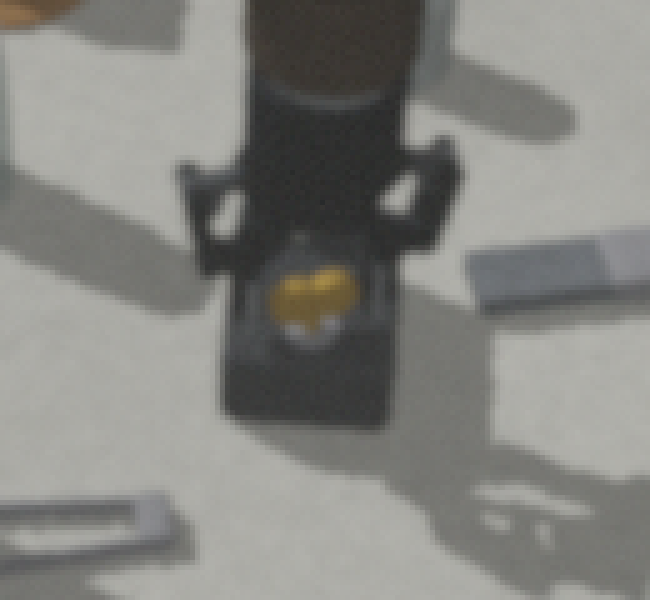

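The wing now lies along the jaws, at (312,295) in the crop, a quarter turn from where it was. I need a further -1.70 rad of back-turn to grip it across its thickness.

```bash
python3 -m crank '{"delta_pos":[[0,0,0],[0,0,0],[0,0,0],[0,0,0],[0,0,0],[0,0,0],[0,0,0]],"twist":[-0.122,-0.122,-0.122,-0.122,-0.122,-0.122,-0.122]}' |head -1
python3 -m crank '{"delta_pos":[[0,0,0],[0,0,0],[0,0,0],[0,0,0],[0,0,0],[0,0,0],[0,0,0],[0,0,0]],"twist":[-0.122,-0.122,-0.122,-0.122,-0.122,-0.122,-0.114,0]}'
python3 -m crank '{"delta_pos":[[0,0,0],[0,0,0],[0,0,0],[0,0,0],[0,0,0],[0,0,0],[0,0,0],[0,0,0]],"twist":[0,0,0,0,0,0,0,0]}' 0
python3 -c "
from h import *
go([587.5,-29.3,138],1.625)
print(arm.read_state()['wrist_torque'].round(2))"
```

```text
clock: 18.93
clock: 19.6
position: [586.9, -28.8, 138.0]
ee_rot: [0.727, -0.687, -0.0, 0.0]
contact_force: [-0.7, -0.2, -0.0]
gripper_width: 55.3
clock: 20.27
position: [586.9, -29.0, 138.2]
ee_rot: [0.727, -0.687, 0.0, 0.0]
contact_force: [0.4, -3.4, 1.6]
gripper_width: 8.8
t 20.27 pos [586.9 -29.  138.2] ang -1.515 q [ 0.23  0.49 -0.29  0.   -0.79  1.4 ] F [ 0.4 -3.4  1.6] w 8.8 tilt -1.0
shift mm [ 0.4 -0.6  0.2]
twist 0.002 pre-twist shift above; post-twist: [ 0.4 -0.6  0.2]
[-0.67  0.07 -0.08]
```

```bash
python3 -m crank '{"delta_pos":[[0,0,0],[0,0,0],[0,0,0],[0,0,0],[0,0,0],[0,0,0],[0,0,0]],"twist":[0.06,0.1,0.11,0.11,0.11,0.11,0.1]}'
python3 -m crank '{"delta_pos":[[0,0,0],[0,0,0],[0,0,0],[0,0,0],[0,0,0],[0,0,0],[0,0,0]],"twist":[0.1,0.1,0.1,0.1,0.1,0.05,0]}'
python3 -c "
from h import *
go([587.5,-29.3,138],1.625)
print(arm.read_state()['wrist_torque'].round(3))"
```

```text
clock: 20.85
position: [587.2, -28.1, 138.2]
ee_rot: [-0.445, 0.896, 0.0, 0.001]
contact_force: [-0.3, 0.2, 1.3]
gripper_width: 8.9
clock: 21.43
position: [587.8, -27.7, 138.2]
ee_rot: [-0.187, 0.982, 0.0, 0.001]
contact_force: [1.0, 2.3, 0.1]
gripper_width: 9.0
t 21.43 pos [587.8 -27.7 138.2] ang -2.765 q [ 0.23  0.49 -0.29 -0.   -0.79  0.15] F [1.  2.3 0.1] w 9.0 tilt -1.0
shift mm [ 0.8 -1.4  0.2]
twist -1.248 pre-twist shift above; post-twist: [1.6 0.3 0.2]
[ 0.898 -0.369 -0.069]
```

```bash
for i in 1; do python3 -m crank '{"delta_pos":[[0,0,0],[0,0,0],[0,0,0],[0,0,0]],"twist":[0.05,0.05,0.05,0]}'; python3 -c "
from h import *
go(None);print(arm.read_state()['wrist_torque'].round(3))"; done
python3 -m crank '{"delta_pos":[[0,0,0],[0,0,0],[0,0,0]],"twist":[0.04,0,0]}'|head -1; python3 -c "
from h import *
go(None);print(arm.read_state()['wrist_torque'].round(3))"
```

```text
clock: 21.77
position: [587.9, -27.7, 138.2]
ee_rot: [-0.114, 0.994, 0.001, 0.002]
contact_force: [2.1, 4.2, -0.9]
gripper_width: 9.0
t 21.77 pos [587.9 -27.7 138.2] ang -2.914 q [ 0.23  0.49 -0.29 -0.   -0.79  0.  ] F [ 2.1  4.2 -0.9] w 9.0 tilt -1.0
[ 1.156 -0.633  0.   ]
clock: 22.02
t 22.02 pos [588.  -27.7 138.2] ang -2.952 q [ 0.23  0.49 -0.29 -0.   -0.79 -0.04] F [2.8 4.6 0.2] w 8.7 tilt -1.0
[ 1.324e+00 -7.610e-01  1.000e-03]
```

```bash
python3 -m crank '{"delta_pos":[[0,0,0],[0,0,0],[0,0,0]],"twist":[0.04,0,0]}'|head -1; python3 -c "
from h import *
go(None);print(arm.read_state()['wrist_torque'].round(3),arm.read_state()['joint_efforts'].round(2))"
python3 -m crank '{"delta_pos":[[0,0,0],[0,0,0],[0,0,0]],"twist":[0.04,0,0]}'|head -1; python3 -c "
from h import *
go(None);print(arm.read_state()['wrist_torque'].round(3),arm.read_state()['joint_efforts'].round(2))"
```

```text
clock: 22.27
t 22.27 pos [588.  -27.7 138.2] ang -2.989 q [ 0.23  0.49 -0.29 -0.   -0.79 -0.08] F [ 1.8  3.8 -0.6] w 9.0 tilt -1.0
[ 1.36  -0.74   0.551] [ -3.37 -40.2   12.7    3.37  -1.01  -0.55]
clock: 22.52
t 22.52 pos [588.  -27.6 138.2] ang -3.026 q [ 0.23  0.49 -0.29  0.   -0.79 -0.11] F [ 2.5  5.6 -0.8] w 9.2 tilt -1.0
[ 1.281 -0.679  1.143] [ -3.97 -40.28  12.83   2.93  -0.96  -1.2 ]
```

The stop is felt: torque rises from 0 to 1.1 N m beyond ang -2.96, which matches the expected 4.2 rad. Relaxing the strain, opening and rising to look.

```bash
python3 -m crank '{"delta_pos":[[0,0,0],[0,0,0],[0,0,0],[0,0,0]],"twist":[-0.04,-0.02,0,0]}'|head -1; python3 -c "
from h import *
go(None);print(arm.read_state()['wrist_torque'].round(3))"
python3 -m crank '{"delta_pos":[[0,0,0],[0,0,0],[0,0,0],[0,0,0],[0,0,0],[0,0,0]],"twist":[0,0,0,0,0,0]}' 0.6
python3 -m crank '{"delta_pos":[[0,0,-0.01],[0,0,-0.02],[0,0,-0.025],[0,0,-0.025],[0,0,-0.02],[0,0,-0.01],[0,0,0]],"twist":[0,0,0,0,0,0,0]}'
python3 -c "
from h import *
go([571.3,53.9,200],-0.325)
p,d=imaging.get_image('side');crop(p,220,130,130,100,6,'pics/s9.png')"
```

```text
clock: 22.85
t 22.85 pos [588.  -27.7 138.2] ang -2.971 q [ 0.23  0.49 -0.29 -0.   -0.79 -0.06] F [ 3.3  4.6 -0.9] w 8.9 tilt -1.0
[ 1.309 -0.75   0.184]
clock: 23.35
position: [586.7, -28.9, 138.0]
ee_rot: [-0.083, 0.997, -0.0, -0.0]
contact_force: [-1.1, -0.3, 0.2]
gripper_width: 51.2
clock: 23.93
position: [588.0, -28.6, 251.4]
ee_rot: [-0.084, 0.996, 0.0, 0.003]
contact_force: [0.9, 0.6, 0.3]
gripper_width: 51.4
t 23.93 pos [588.  -28.6 251.4] ang -2.974 q [ 0.23  0.36 -0.16  0.   -1.04 -0.06] F [0.9 0.6 0.3] w 51.4 tilt -1.0
shift mm [ 3.  84.1 51.3]
twist 0.492 pre-twist shift above; post-twist: [42.4 72.7 51.3]
```

View pics/s9.png

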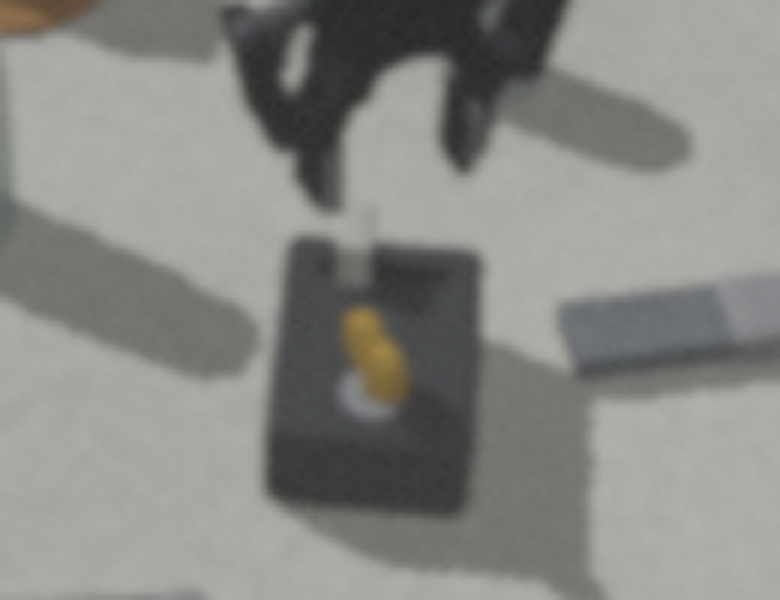

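The wing leans up and to the left, from (362,325) to (385,375). That matches about 4.2 rad (tool-derived wing angle -1.40, expected -1.38). The slide tab at (355,260) is still at the dial side. Shutting the fingers, aligning with the timer's x, and going behind the tab.

```bash
python3 -m crank '{"delta_pos":[[0,0,0],[0,0,0],[0,0,0],[0,0,0],[0,0,0],[0,0,0]],"twist":[0.1,0.1,0.1,0.1,0.092,0]}' 0|head -2
python3 -m crank '{"delta_pos":[[0.0085,0.0145,0],[0.0085,0.0145,0.01],[0.0085,0.0145,0.01],[0.0085,0.0145,0.015],[0.0085,0.0145,0.015],[0,0,0],[0,0,0]],"twist":[0,0,0,0,0,0,0]}'|head -2
python3 -c "
from h import *
go([571.3,53.9,135],-0.325)
p,d=imaging.get_image('side');crop(p,220,100,130,100,6,'pics/s10.png')"
```

```text
clock: 24.48
position: [586.1, -28.8, 245.9]
clock: 25.07
position: [568.9, 53.9, 196.3]
t 25.07 pos [568.9  53.9 196.3] ang 2.82 q [ 0.38  0.4  -0.27 -0.   -0.91 -0.7 ] F [0.8 0.8 0.2] w -0.4 tilt -1.0
shift mm [-2.4  0.9 61.3]
twist 0.003 pre-twist shift above; post-twist: [-2.4  0.9 61.3]
```

View pics/s10.png

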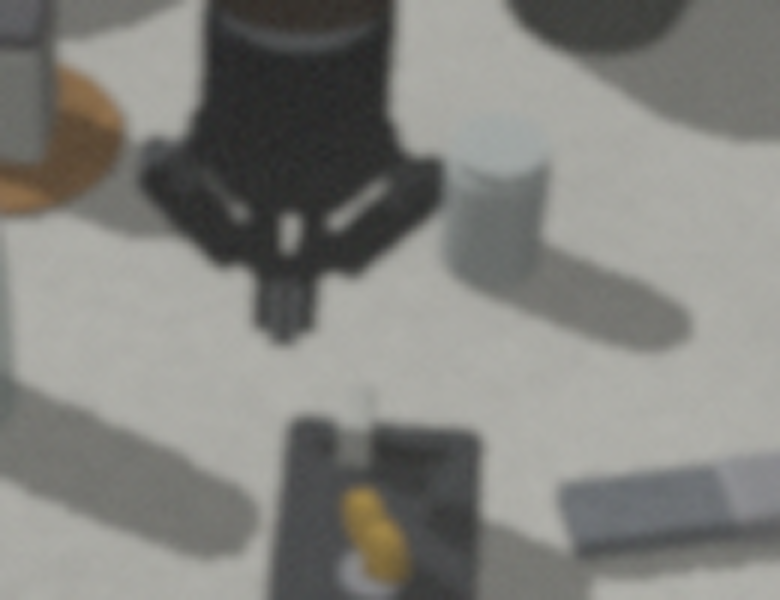

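```bash
python3 -c "
from h import *
for q in[(568.9,53.9,124),(568.9,53.9,65),(598.8,44.6,82),(592,47,70)]:
  u,v=proj('side',q);print(q,round((u-220)*6),round((v-100)*6))"
python3 -m crank '{"delta_pos":[[0,0,0.015],[0,0,0.02],[0,0,0.015],[0,0,0.01],[0,0,0],[0,0,0]],"twist":[0,0,0,0,0,0]}'
python3 -c "
from h import *
go([571.3,53.9,135],-0.325)
p,d=imaging.get_image('side');crop(p,220,100,130,100,6,'pics/s11.png')"
```

```text
(568.9, 53.9, 124) 282 333
(568.9, 53.9, 65) 278 430
(598.8, 44.6, 82) 350 407
(592, 47, 70) 333 424
clock: 25.62
position: [570.2, 53.1, 138.2]
ee_rot: [0.162, 0.987, -0.0, 0.0]
contact_force: [-0.1, 0.0, 0.2]
gripper_width: -0.3
t 25.62 pos [570.2  53.1 138.2] ang 2.817 q [ 0.38  0.47 -0.33  0.   -0.77 -0.7 ] F [-0.1  0.   0.2] w -0.3 tilt -1.0
shift mm [-0.8  1.1  3.2]
twist 0.0 pre-twist shift above; post-twist: [-0.8  1.1  3.2]
```

View pics/s11.png

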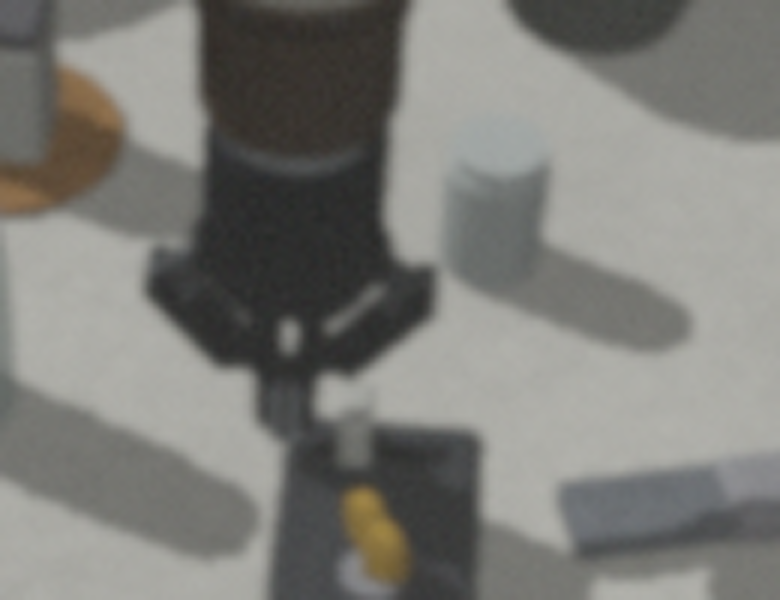

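The shut fingertip at (285,435) is just on the dial side of the tab (335–372), with a gap of about 8 mm. Pushing along the timer's +x (tool -x), watching the force.

```bash
python3 -m crank '{"delta_pos":[[-0.004,0,0],[-0.004,0,0],[-0.004,0,0],[-0.004,0,0],[-0.004,0,0],[-0.004,0,0],[0,0,0]],"twist":[0,0,0,0,0,0,0]}'
python3 -m crank '{"delta_pos":[[-0.004,0,0],[-0.003,0,0],[-0.003,0,0],[0,0,0]],"twist":[0,0,0,0]}'
python3 -c "
from h import *
go([590.5,46.5,138])
p,d=imaging.get_image('side');crop(p,220,100,130,100,6,'pics/s12.png')"
```

```text
clock: 26.25
position: [593.3, 45.7, 138.0]
ee_rot: [0.162, 0.987, -0.0, 0.0]
contact_force: [-0.0, 0.5, 0.6]
gripper_width: 0.3
clock: 26.58
position: [602.5, 42.5, 137.9]
ee_rot: [0.162, 0.987, -0.0, 0.0]
contact_force: [0.4, -0.2, 0.1]
gripper_width: 0.2
t 26.58 pos [602.5  42.5 137.9] ang 2.816 q [ 0.34  0.51 -0.25  0.   -0.81 -0.66] F [ 0.4 -0.2  0.1] w 0.2 tilt -1.0
shift mm [12.6 -0.  -0.2]
```

View pics/s12.png

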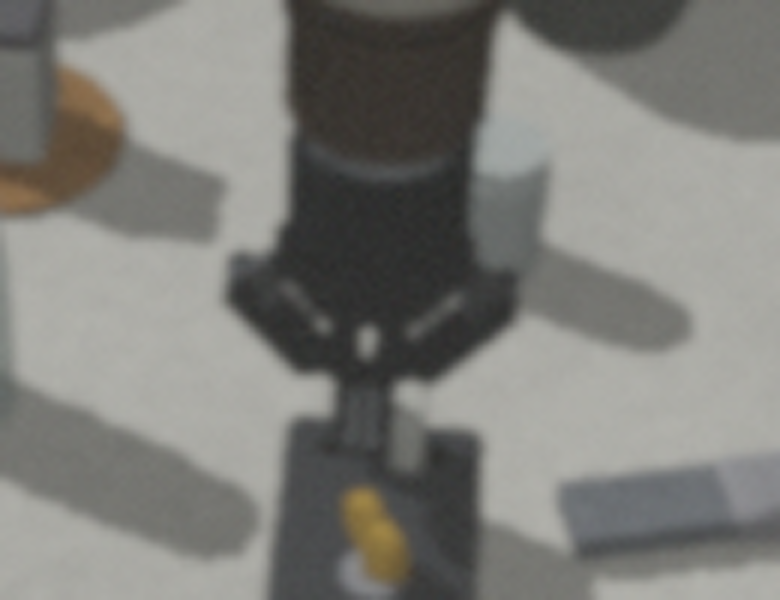

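The tab has moved to (407,440), about 26 mm by scale. Pushing on until the stop is felt.

```bash
python3 -m crank '{"delta_pos":[[-0.0015,0,0],[0,0,0],[0,0,0]],"twist":[0,0,0]}'
python3 -m crank '{"delta_pos":[[-0.0015,0,0],[0,0,0],[0,0,0]],"twist":[0,0,0]}'
```

```text
clock: 26.88
position: [603.5, 42.3, 138.0]
ee_rot: [0.162, 0.987, 0.0, 0.0]
contact_force: [-1.6, 0.1, 0.4]
gripper_width: 0.2
clock: 27.13
position: [604.8, 41.8, 137.9]
ee_rot: [0.162, 0.987, -0.0, -0.0]
contact_force: [-0.5, 0.2, -1.2]
gripper_width: 0.3
```

```bash
python3 -m crank '{"delta_pos":[[-0.002,0,0],[0,0,0],[0,0,0]],"twist":[0,0,0]}'
python3 -m crank '{"delta_pos":[[-0.002,0,0],[0,0,0],[0,0,0]],"twist":[0,0,0]}'
python3 -m crank '{"delta_pos":[[-0.002,0,0],[0,0,0],[0,0,0]],"twist":[0,0,0]}'
```

```text
clock: 27.38
position: [605.5, 41.5, 137.9]
ee_rot: [0.162, 0.987, -0.0, -0.002]
contact_force: [-3.7, 2.5, 2.3]
gripper_width: -0.1
clock: 27.63
position: [605.9, 41.4, 137.9]
ee_rot: [0.162, 0.987, -0.0, -0.003]
contact_force: [-9.2, 6.1, 6.4]
gripper_width: -0.0
clock: 27.88
position: [606.3, 41.2, 137.9]
ee_rot: [0.162, 0.987, -0.001, -0.005]
contact_force: [-14.7, 9.0, 9.4]
gripper_width: 0.1
```

The stop is reached: force grows to about 17 N while the position stalls at x = 606. Backing off, rising clear and looking.

```bash
python3 -m crank '{"delta_pos":[[0.006,0,0],[0.006,0,0],[0.004,0,0],[0,0,-0.015],[0,0,-0.025],[0,0,-0.03],[0,0,-0.03],[0,0,-0.03]],"twist":[0,0,0,0,0,0,0,0]}'
python3 -m crank '{"delta_pos":[[0.03,0.03,-0.01],[0.03,0.03,0],[0.03,0.03,0],[0.03,0.03,0],[0.03,0,0],[0.03,0,0],[0.01,0,0],[0,0,0]],"twist":[0,0,0,0,0,0,0,0]}'
python3 -c "
from h import *
go(None)
p,d=imaging.get_image('side');cv2.imwrite('pics/s13.png',p)
p,d=imaging.get_image('top');cv2.imwrite('pics/t13.png',p);crop(p,205,120,110,80,7,'pics/c13.png')"
```

```text
clock: 28.55
position: [595.5, 44.6, 269.4]
ee_rot: [0.162, 0.987, -0.0, 0.0]
contact_force: [1.3, -0.2, -0.5]
gripper_width: 0.1
clock: 29.22
position: [454.0, 216.1, 278.1]
ee_rot: [0.16, 0.987, 0.0, 0.0]
contact_force: [0.4, -0.4, 0.6]
gripper_width: 0.1
t 29.22 pos [454.  216.1 278.1] ang 2.819 q [ 0.77  0.2  -0.33  0.   -1.05 -1.09] F [ 0.4 -0.4  0.6] w 0.1 tilt -1.0
```

View pics/s13.png

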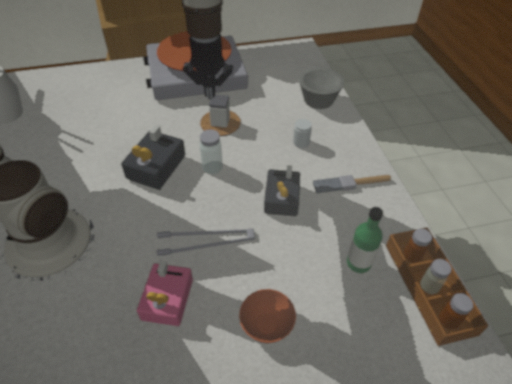

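View pics/t13.png

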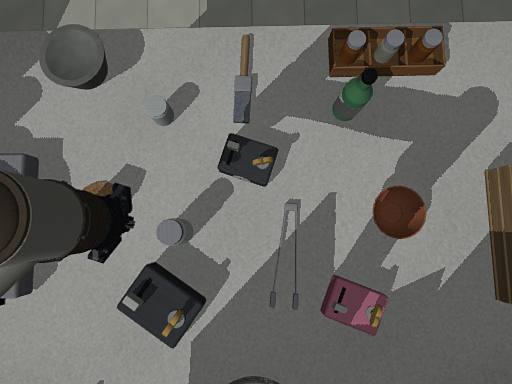

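View pics/c13.png

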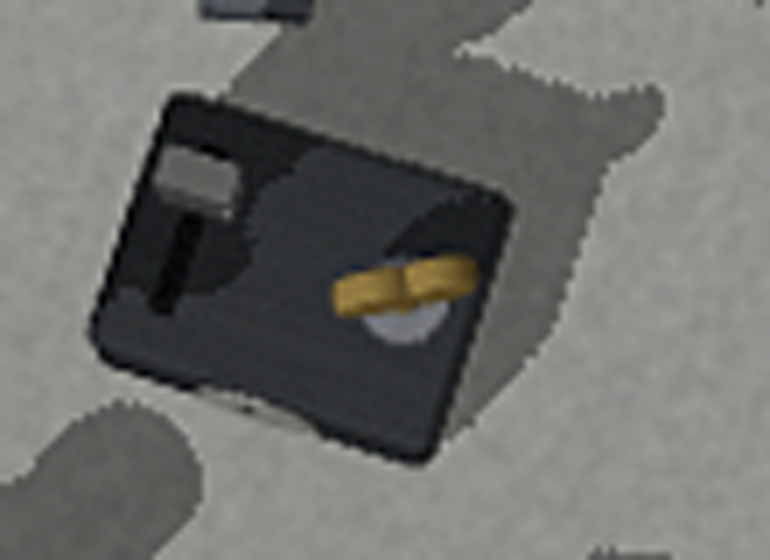

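```bash
python3 -c "
from h import *
a=pz('top',205+170/7,120+256/7,82);b=pz('top',205+198/7,120+180/7,82);print('slide',np.linalg.norm(b-a))
w=[pz('top',205+u/7,120+v/7,93) for u,v in((333,293),(478,268))];d=w[0]-w[1];print('key',(-0.325-np.arctan2(d[1],d[0]))%np.pi+np.pi)
p,d=imaging.get_image('side');crop(p,170,70,100,75,7,'pics/s14.png')"
```

```text
slide 25.57978905997933
key 4.232125564575812
```

View pics/s14.png

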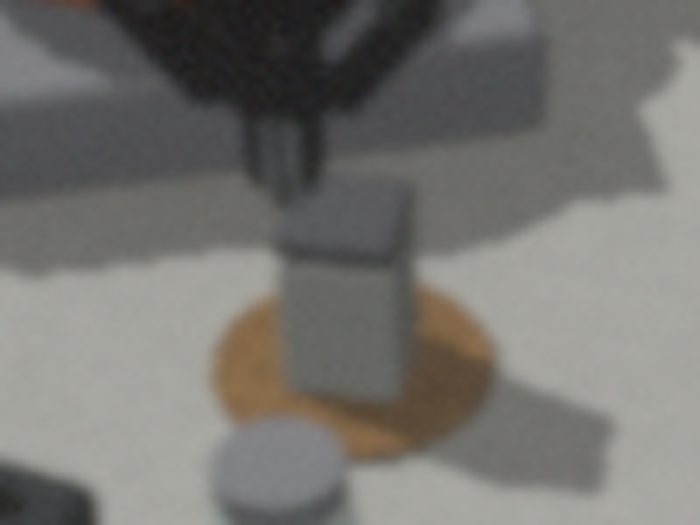

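The keeper stands upright, wholly on the mat (base at about (345,385) in the crop). The slide has moved 25.6 mm, the key reads 4.23 rad (at its stop), and the arm is clear. Handing in.

```bash
python3 -c "
from bench import job_done
print(job_done())"
```

```text
the job is handed in; nothing more can be done
None
```

The job is done and handed in at about 29 s of the 72 s allowed. I moved the keeper to the cork mat, wound the key in two part turns to its stop, then pushed the start slide fully over.

**Last checks:**
- **Keeper:** upright, released and wholly on the mat in the pictures. Its centre is about 6 mm from the mat's centre by my lid reading and under 1 mm by the arm's position at release. The two disagree slightly, but both are well inside the 34 mm limit.
- **Key:** about 4.23 rad from the picture, against a stop at 4.2. The torque also rose to 1.1 N m at the stop.
- **Start slide:** about 25.6 mm of its 26 mm, with the end stop felt at about 17 N.
- **Everything else:** I saw no bystander moved, and the arm was clear of everything with contact force near zero.

**Disagreements:** the key's axis lay about 2 mm from where the cameras put it, which I corrected from the contact force. My first turn back for the second grip stopped with the jaws along the wing. The picture showed it, and I turned further before closing.

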